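# Seat the green print insert in its base block

### The job

Push the round green-faced insert across the top of the wooden base block, without picking it up, until it drops flat into the round pocket, its face level with the block. Take your fingers off it, then press down firmly on it with a fingertip for about a second to bed it home, and move clear. Leave the indigo insert and everything else where they are.

Things in the scene. Friction and masses are not known exactly. Their poses are not given: they have to be found in the camera images.
- base_block: Dark wooden base block fixed to the bench, 240 mm (its x) by 300 mm (its y) by 30 mm high, flat top. Origin: centre of its underside; z up. One round blind pocket opens in its top. The small stamp and both inserts stand on it.
- pocket (a point): Centre of the pocket's mouth, level with the top of the base block (30 mm above the bench), 70 mm from the block's centre along the block's +y. Axes parallel to the block's; z up. The pocket is 65 mm across and 12 mm deep with a light wood floor. Nothing stands between the inserts and the pocket.
- green_insert: Loose round wooden insert, 60 mm across, 12 mm thick, about 60 g, green face up, on the block's top with its centre 120 to 165 mm from the pocket's. Origin: centre of its underside; z up. Any way round will do. Seated, it lies 12 mm lower, face level with the block's top. Its leading edge tips in first; if it lodges aslant, easing off, a gentle nudge on or a press on the raised edge drops it.
- indigo_insert: Twin of the green insert with an indigo blue face, lying beside it on the base block, a gap of 30 mm or more between the two; either may be on the left. Origin: centre of its underside. To be left alone.
- small_stamp: Small loose stamp, 28 mm square foot, 42 mm tall overall with a round 16 mm handle, standing on the base block about 95 mm from the pocket's centre, towards the block's -x, +y corner. Origin: centre of its underside. To be left alone.
- big_stamp: Printing stamp with a bar grip, 130 x 90 mm and 70 mm tall, standing on the bench to the left of the base block. Origin: centre of its underside. To be left alone.
- square_stamp: Printing stamp with a bar grip, 80 x 80 mm and 67 mm tall, standing on the bench to the right of the base block. Origin: centre of its underside. To be left alone.
- dye_jar: Closed green glass jar with a white cap, 70 mm across, 90 mm tall, on the bench to the far left. Origin: centre of its underside. To be left alone.
- mallet: Wooden mallet lying on the bench to the right. Origin: under its middle. To be left alone.
- brush: Brush lying on the bench to the near left. Origin: under its middle. To be left alone.
Things that resemble listed ones, but are neither listed nor needed, are in the scene too. What is shaped like the green_insert but orange is not meant.

How it is judged:
By the outcome, as a careful person would: the job done as asked, in the order asked, and still so for the second after the job is handed in, with the robot touching nothing.
It also fails if it takes over 45 s, if anything falls off the work surface, if the arm or the gripper's body presses on something with over 40 N, if the wrist force passes 120 N, or if a joint passes its speed limit or range.

### The arm

A 7-joint arm with a two-finger parallel gripper is mounted at the origin on the work surface. World frame = base frame: x ahead of the robot, y to its left, z up, the work surface at z = 0. Lengths are in m, angles in rad, forces in N, time in s.
With the tool pointing down it reaches from about 0.4 to 0.85 m from the base axis. Payload 6.9 kg.
Tool frame: the origin (TCP) lies midway between the tips of the shut fingers; the grasp point (between the pads) lies 19 mm behind it; z points along the fingers, y is the line along which they close (so a half turn about z gives the same grasp; the last joint's range is limited). The gripper opens to 85 mm and grips with 20 to 120 N. Pads are 22 mm wide; open, the fingers measure 114 mm over their backs; the gripper's body (76 mm by 85 mm) begins 54 mm behind the grasp point. The pads swing forward as they close: fully open they stand 13 mm farther back than shut.
Start: joints at [-1.127, 0.507, -0.238, 1.5, 0.126, 1.149, -0.155], TCP at [0.207, 0.59, 0.231] pointing down, gripper open.
Joint ranges: [-3.08, 3.08], [-0.24, 2.05], [-1.43, 1.35], [0, 2.5], [-1.52, 4.66], [0.17, 1.96], [-2.89, 2.89]. Speed limits (rad/s): [2.39, 2.39, 3.14, 3.14, 3.14, 3.14, 3.14].

### API

Orientations are given as [roll, pitch, yaw] about the fixed x, y, z axes, in that order (R = Rz(yaw) Ry(pitch) Rx(roll)).
In Python, from station import manip gives the robot as it stands.
- The arm moves only by the shell command python3 -m inch 'ROWS'. ROWS is text: rows parted by semicolons, each of 5 numbers parted by spaces: the shift along the tool's x, y, z in m, then the turn about the tool's z in degrees, then the gripper's target within -1 to 1 (shut at 1, half-way at 0, fully open at -1). A call has 1 to 12 rows; each row shifts and turns the commanded pose from where the row before left it, along the tool's axes as they then stand; what a row does not reach is not made up. A row lasts 1/8 s, in which the tool goes at most 62.5 mm and 10.7 degrees, less where a joint would pass 70% of its speed; a pose out of reach is approached as far as the arm can. A call is refused whole if a number of a shift passes 0.0625 or a number of a turn 10.7, either way. A call with a gripper value outside its range is refused whole. The fingers move at their own pace and stop on an object; the grip force is fixed at half the most. Time passes only in rows, so rows that do not move let the fingers close. It gives the time, the measured TCP pose, the force, the opening and the grip force at its end, in the units of the state.
- manip.get_state(): the state, without advancing time (a new reading comes with each control period).
- manip.snapshot(name): name is "scene" or "top" or "wrist"; returns (picture, depth): 384x512x3 uint8, blue, green, red; 384x512 float32, m along the optical axis (not along the pixel's ray), 0 where there is no reading.
- manip.get_calibration(name): a dict with "intrinsics" (3x3 intrinsics, pixels), "origin" and "rotation" of the camera in the world. Camera axes: x right, y up, looking along -z (the intrinsics and any distortion apply to the point x, -y, -z); pixel columns grow to the right and rows downward; lengths in m; the calibration is good to about 2 mm. A picture is of the moment at which its call begins: read the wrist's pose just before it. get_calibration takes no time and is no camera call; for the wrist camera it gives the pose at the moment of the call.
- manip.close_job(): hands the job in; it is judged then, once.
The state is a dict: "time": time; "joints": joint angles; "dq": joint speeds; "joint_torque": joint torques, N m; "eef_pos": TCP position; "tcp_rot": TCP orientation; "force": force on the tool from outside, world axes, zero at the start; "torque": the same for the moment, N m; "finger_gap": finger opening in m; "finger_force": force on a finger pad.
Only numpy, scipy, OpenCV 4.12 (cv2) and the standard library are available. Lean on these libraries where they do the work, as an engineer would, in place of code of your own. Each camera call takes 0.05 s, during which the arm holds its last target. There are 200 camera calls.

## Working session

There is one attempt and no reset: what is moved stays moved. The work goes in short steps, Python scripts to look and compute and a shell command to move; the robot and the scene stay as the last step left them, time stands still between calls to the robot, and variables do not carry over. Pictures are saved under pics/ and viewed, at most 10 in all, crops included, and the job is handed in when it is done.

```bash
mkdir -p pics; ls; python3 - <<'E'
from station import manip
import cv2,numpy as np
s=manip.get_state();print({k:np.round(s[k],3).tolist() for k in s})
for n in("top","scene"):
    p,d=manip.snapshot(n);cv2.imwrite(f"pics/{n}0.png",p);np.save(f"{n}0.npy",d)
    c=manip.get_calibration(n);print(n,{k:np.round(c[k],4).tolist() for k in c})
E
```

```text
pics
{'time': 0.0, 'joints': [-1.128, 0.508, -0.237, 1.501, 0.126, 1.149, -0.155], 'dq': [0.0, 0.001, -0.002, -0.0, 0.0, -0.001, 0.0], 'joint_torque': [0.0, -62.06, -2.186, -24.966, 0.013, 0.012, -0.0], 'eef_pos': [0.207, 0.589, 0.23], 'tcp_rot': [-3.14, -0.0, 2.804], 'force': [-0.727, 1.014, 0.6], 'torque': [-0.065, 0.021, 0.01], 'finger_force': 0.0, 'finger_gap': 0.086}
top {'intrinsics': [[408.1501, 0.0, 262.743], [0.0, 408.1501, 186.8178], [0.0, 0.0, 1.0]], 'origin': [0.2668, 0.0039, 1.2618], 'rotation': [0.17, -0.0046, -1.567]}
scene {'intrinsics': [[386.0779, 0.0, 248.6404], [0.0, 386.0779, 196.7912], [0.0, 0.0, 1.0]], 'origin': [0.9866, 0.0622, 0.891], 'rotation': [0.5614, -0.0025, 1.7335]}
```

View pics/top0.png

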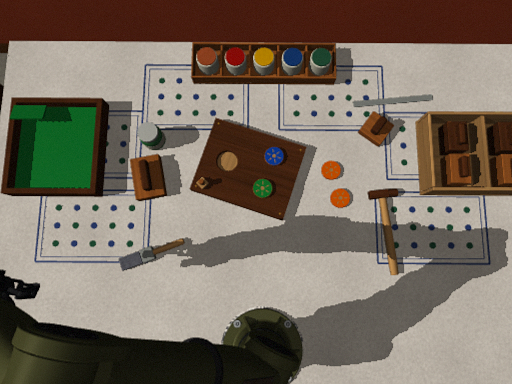

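View pics/scene0.png

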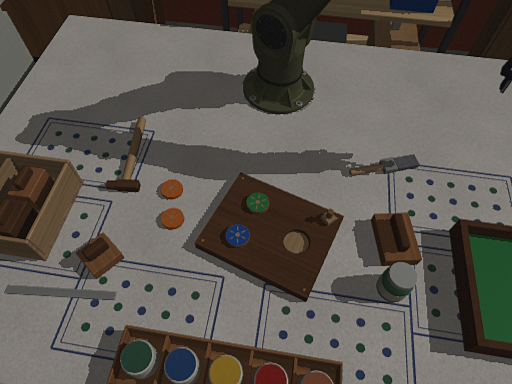

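The top view shows the pocket at about (228,161), green insert at (263,188), indigo at (274,156) and small stamp at (202,183). I'll measure these from an enlarged crop and colour masks.

```bash
cat > h.py <<'E'
from station import manip
import cv2,numpy as np
from scipy.spatial.transform import Rotation as R
def ray(c,u,v,z):
    K=np.array(c["intrinsics"]);r=c["rotation"];o=np.array(c["origin"])
    M=np.array(r) if np.ndim(r)==2 else R.from_euler("xyz",r).as_matrix()
    d=M@np.array([(u-K[0,2])/K[0,0],-(v-K[1,2])/K[1,1],-1]);return o+d*(z-o[2])/d[2]
def blob(p,box,lo,hi):
    x0,y0,x1,y1=box;h=cv2.cvtColor(p[y0:y1,x0:x1],cv2.COLOR_BGR2HSV)
    m=cv2.inRange(h,lo,hi);n,l,s,_=cv2.connectedComponentsWithStats(m)
    i=1+s[1:,4].argmax();cs,_=cv2.findContours((l==i).astype(np.uint8),0,1)
    e=cv2.minEnclosingCircle(max(cs,key=cv2.contourArea));return e[0][0]+x0,e[0][1]+y0,e[1],s[i,4]
E
python3 - <<'E'
from h import *
for n,gb,ib,pb in(("top",(245,172,282,205),(260,140,290,170),(210,145,243,175)),("scene",(240,185,277,220),(220,218,255,250),(278,225,315,258))):
    p=cv2.imread(f"pics/{n}0.png");c=manip.get_calibration(n)
    for k,b,lo,hi,z in(("g",gb,(45,90,40),(85,255,255),.042),("i",ib,(100,90,60),(130,255,255),.042),("p",pb,(8,40,110),(30,255,255),.03)):
        r=blob(p,b,lo,hi);print(n,k,np.round(r,1),ray(c,r[0],r[1],z).round(4))
p=cv2.imread("pics/top0.png")[110:225,180:320]
cv2.imwrite("pics/crop.png",cv2.resize(p,None,fx=5,fy=5,interpolation=2))
E
```

```text
top g [262.2 187.5   9.4 238. ] [0.4741 0.0006 0.042 ]
top i [273.8 155.8   9.4 234. ] [ 0.5731 -0.0345  0.042 ]
top p [227.9 160.8   9.2 242. ] [0.5596 0.1073 0.03  ]
scene g [257.3 201.5  10.8 276. ] [0.4698 0.0021 0.042 ]
scene i [237.  234.   11.4 316. ] [ 0.5702 -0.0329  0.042 ]
scene p [297.  248.    4.5  14. ] [0.5778 0.1165 0.03  ]
```

View pics/crop.png

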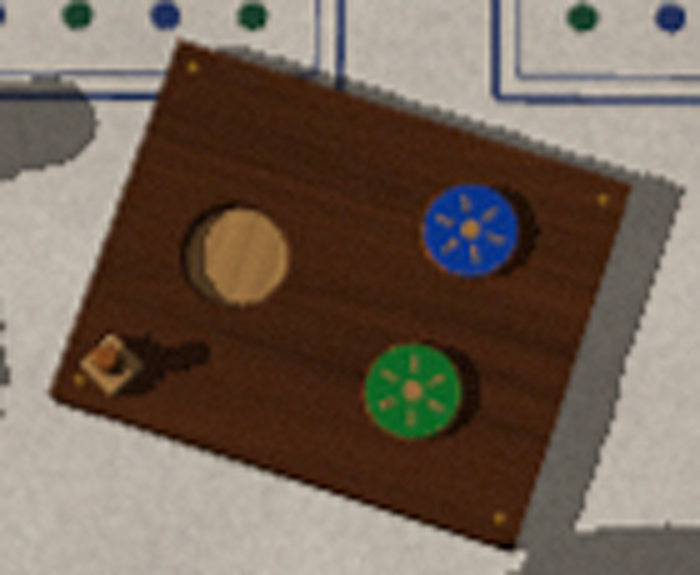

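The enlarged crop shows the pocket outline centred at crop (236,255), which is px (227,161), and the way from the green insert to it is clear. I'll go to an intermediate point, then turn the tool x axis onto the push direction with the fingers half open, so that two tips cradle the disc.

```bash
python3 -m inch '-0.0324 -0.0186 0 0 -1;-0.0324 -0.0186 0 0 -1;-0.0324 -0.0186 0 0 -1;-0.0324 -0.0186 0 0 -1;-0.0324 -0.0186 0 0 -1;-0.0324 -0.0186 0 0 0;-0.0324 -0.0186 0 0 0;-0.0324 -0.0186 0 0 0;-0.0324 -0.0186 0 0 0;-0.0324 -0.0186 0 0 0;-0.0324 -0.0186 0 0 0;-0.0324 -0.0186 0 0 0'
python3 -m inch '0 0 0 10 0;0 0 0 10 0;0 0 0 10 0;0 0 0 10 0;0 0 0 10 0;0 0 0 10 0;0 0 0 10 0;0 0 0 10 0;0 0 0 10 0;0 0 0 10 0;0 0 0 9.5 0;0 0 0 0 0'
python3 - <<'E'
from h import *
s=manip.get_state();print(np.round(s["eef_pos"],4),np.round(s["tcp_rot"],3),s["finger_gap"],np.round(s["joints"],2))
y=s["tcp_rot"][2];g=np.array([.472,.001]);P=np.array([.559,.109]);u=(P-g)/np.linalg.norm(P-g)
t=g-.11*u;d=t-s["eef_pos"][:2]
print(t,"tool shift",d@[np.cos(y),np.sin(y)],d@[np.sin(y),-np.cos(y)],"yaw want",np.arctan2(u[1],u[0]))
E
```

```text
time: 1.6
eef_pos: [0.5005, 0.2491, 0.231]
tcp_rot: [-3.141, -0.0, 2.804]
force: [0.2, 0.3, -0.2]
finger_gap: 0.0428
finger_force: 0.0
time: 3.1
eef_pos: [0.4997, 0.2503, 0.2309]
tcp_rot: [-3.141, 0.001, 0.894]
force: [-0.2, 0.3, -0.4]
finger_gap: 0.0426
finger_force: 0.0
[0.4997 0.2503 0.2309] [-3.141e+00  1.000e-03  8.940e-01] 0.042576851854226536 [-0.72  0.42  0.31  1.68 -0.14  1.07 -1.04]
[ 0.40299375 -0.08466293] tool shift -0.32167245838101355 0.13440842575859785 yaw want 0.8926770190458506
```

```bash
python3 -m inch '-0.0322 0.0134 0 0 0;-0.0322 0.0134 0 0 0;-0.0322 0.0134 0 0 0;-0.0322 0.0134 0 0 0;-0.0322 0.0134 0 0 0;-0.0322 0.0134 0 0 0;-0.0322 0.0134 0 0 0;-0.0322 0.0134 0 0 0;-0.0322 0.0134 0 0 0;-0.0322 0.0134 0 0 0;0 0 0 0 0'
python3 - <<'E'
from h import *
c=manip.get_calibration("wrist");p,d=manip.snapshot("wrist");cv2.imwrite("pics/w1.png",p);np.save("w1.npy",d)
import json;json.dump({k:np.array(c[k]).tolist() for k in c},open("w1.json","w"))
E
```

```text
time: 4.47
eef_pos: [0.4014, -0.0869, 0.2315]
tcp_rot: [3.141, 0.0, 0.892]
force: [-0.5, 0.4, -0.2]
finger_gap: 0.0426
finger_force: 0.0
```

View pics/w1.png

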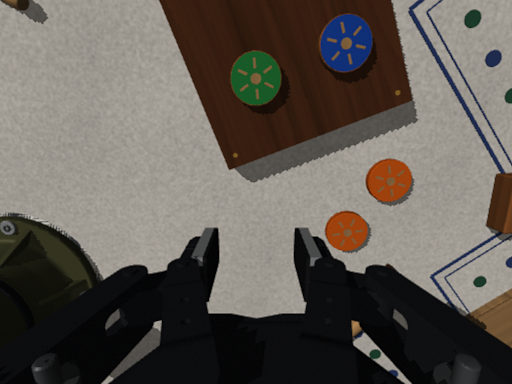

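The wrist view shows the green insert at about (256,78), straight ahead of the fingers, with the fingertips at about (217,228) and (295,228). I'll locate the disc, the block top and the tips in it.

```bash
python3 - <<'E'
from h import *
import json
c=json.load(open("w1.json"));p=cv2.imread("pics/w1.png");d=np.load("w1.npy")
r=blob(p,(215,35,300,120),(45,90,40),(85,255,255));print("g",r,ray(c,r[0],r[1],.042))
K=np.array(c["intrinsics"]);M=R.from_euler("xyz",c["rotation"]).as_matrix() if np.ndim(c["rotation"])==1 else np.array(c["rotation"])
def w(u,v):
    z=d[v,u];return (np.array(c["origin"])+M@np.array([(u-K[0,2])/K[0,0]*z,-(v-K[1,2])/K[1,1]*z,-z])).round(4)
for q in((256,70),(215,90),(300,60),(250,140),(215,234),(216,240),(296,234),(297,240),(213,232),(299,232)):print(q,w(*q))
P=np.array([.559,.109]);g=ray(c,r[0],r[1],.042)[:2];u=P-g
T=np.array([.4014,-.0869]);D=g-T;y=.892;print("dist",np.hypot(*u),"yaw",np.arctan2(u[1],u[0]),"green in tool",D@[np.cos(y),np.sin(y)],D@[np.sin(y),-np.cos(y)])
c=manip.get_calibration("top");print(ray(c,227.2,160.9,.03))
E
```

```text
g (255.5, 77.5, 26.617761611938477, np.int32(1792)) [0.47360151 0.00474382 0.042     ]
(256, 70) [0.4789 0.0104 0.0433]
(215, 90) [0.4282 0.0256 0.0309]
(300, 60) [ 0.5272 -0.0117  0.0292]
(250, 140) [ 0.4237 -0.0461  0.0318]
(215, 234) [ 0.3922 -0.0635  0.2462]
(216, 240) [ 0.3893 -0.067   0.2437]
(296, 234) [ 0.4237 -0.0923  0.2402]
(297, 240) [ 0.4226 -0.0937  0.2438]
(213, 232) [ 0.3914 -0.0624  0.2444]
(299, 232) [ 0.4263 -0.09    0.2456]
dist 0.13476740403990656 yaw 0.8845041440840866 green in tool 0.11666124058548845 -0.0013426474614546436
[0.55916582 0.1093641  0.03      ]
```

```bash
python3 - <<'E'
from h import *
import json
c=json.load(open("w1.json"));d=np.load("w1.npy");K=np.array(c["intrinsics"]);M=R.from_euler("xyz",c["rotation"]).as_matrix()
v,u=np.mgrid[0:384,0:512];X=np.stack([(u-K[0,2])/K[0,0]*d,-(v-K[1,2])/K[1,1]*d,-d],-1)@M.T+c["origin"]
y=.892;D=X-[.4014,-.0869,0];tx=D[...,0]*np.cos(y)+D[...,1]*np.sin(y);ty=D[...,0]*np.sin(y)-D[...,1]*np.cos(y);z=X[...,2]
for a,b in((180,225),(288,330)):
  m=np.zeros(z.shape,bool);m[220:300,a:b]=1;m&=(z>.15)&(d>0)
  print(m.sum(),np.percentile(z[m],[0,1,2,5,10,25]).round(4),"tx max",tx[m].max().round(4),"ty",np.percentile(ty[m],[1,99]).round(4))
E
```

```text
2339 [0.2327 0.2362 0.2377 0.241  0.2454 0.2559] tx max 0.0198 ty [-0.0348 -0.0166]
2156 [0.2328 0.236  0.2373 0.2405 0.2447 0.2548] tx max 0.0197 ty [0.0152 0.0335]
```

```bash
python3 -m inch '0 0 0.033 0 0;0 0 0.033 0 0;0 0 0.033 0 0;0 0 0.033 0 0;0 0 0.033 0 0;0 0 0.033 0 0;0 0 0 0 0;0 0 0 0 0'
python3 -m inch '0.02 0 0 0 0;0.02 0 0 0 0;0.02 0 0 0 0;0.01 0 0 0 0;0.008 0 0 0 0;0.008 0 0 0 0;0.008 0 0 0 0;0.008 0 0 0 0;0.008 0 0 0 0;0.008 0 0 0 0;0.008 0 0 0 0;0 0 0 0 0'
cat > look.py <<'E'
import sys
from h import *
n=sys.argv[1];s=manip.get_state();c=manip.get_calibration("wrist");p,d=manip.snapshot("wrist");cv2.imwrite(f"pics/{n}.png",p)
try:
    r=blob(p,(0,0,512,384),(45,90,40),(85,255,255));g=ray(c,r[0],r[1],.042)
    y=s["tcp_rot"][2];a=np.array([np.cos(y),np.sin(y)]);b=np.array([a[1],-a[0]]);D=g[:2]-s["eef_pos"][:2];Q=np.array([.559,.1085])-s["eef_pos"][:2]
    print(r,g,"g tool",D@a,D@b,"pocket tool",Q@a,Q@b)
except Exception as e: print(e)
E
python3 look.py w2
```

```text
time: 5.52
eef_pos: [0.4028, -0.0842, 0.0339]
tcp_rot: [3.142, -0.0, 0.894]
force: [1.0, 0.2, -0.8]
finger_gap: 0.0429
finger_force: 0.0
time: 7.02
eef_pos: [0.4819, 0.0142, 0.0332]
tcp_rot: [3.141, -0.0, 0.894]
force: [-0.1, -0.3, 0.4]
finger_gap: 0.0427
finger_force: 0.0
(256.0647888183594, 187.371826171875, 55.46239471435547, np.int32(8115)) [0.50355353 0.04250062 0.042     ] g tool 0.03563255443261781 -0.0008118899211330121 pocket tool 0.12181102368939675 0.0010591621006501503
```

View pics/w2.png

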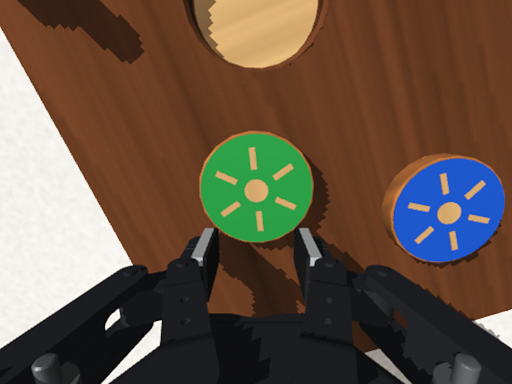

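The disc is cradled between both tips. Disc at (256,187) and pocket at about x 257 are in line, so I'll push on to just short of the seat.

```bash
python3 -m inch '0.006 0 0 0 0;0.008 0 0 0 0;0.008 0 0 0 0;0.008 0 0 0 0;0.008 0 0 0 0;0.008 0 0 0 0;0.006 0 0 0 0;0.006 0 0 0 0;0.005 0 0 0 0;0.005 0 0 0 0;0.004 0 0 0 0;0 0 0 0 0'
python3 look.py w3
```

```text
time: 8.57
eef_pos: [0.5268, 0.0699, 0.0333]
tcp_rot: [3.141, -0.0, 0.893]
force: [-0.9, 0.5, -0.4]
finger_gap: 0.0424
finger_force: 0.0
(255.88311767578125, 188.57186889648438, 55.38362503051758, np.int32(8085)) [0.54799431 0.09768234 0.042     ] g tool 0.03498976552045035 -0.0009178142834726843 pocket tool 0.05031764513181661 0.0008718736848552505
```

View pics/w3.png

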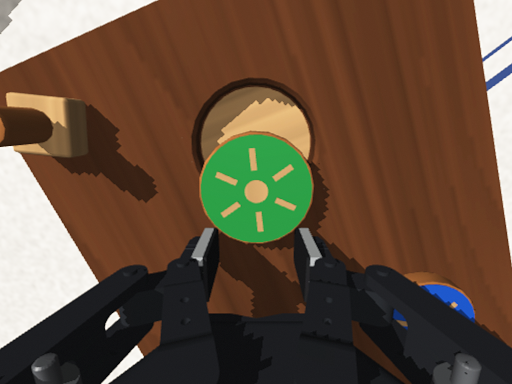

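Not tipped yet. The pocket centre is at about (254,140), so roughly 25 mm remain with about 1 mm of correction to the left.

```bash
python3 -m inch '0.003 -0.0005 0 0 0;0.003 -0.0004 0 0 0;0.003 0 0 0 0;0.003 0 0 0 0;0.003 0 0 0 0;0.003 0 0 0 0;0.002 0 0 0 0;0.002 0 0 0 0;0 0 0 0 0;0 0 0 0 0'
python3 look.py w4
```

```text
time: 9.88
eef_pos: [0.5396, 0.0872, 0.0332]
tcp_rot: [-3.142, 0.0, 0.893]
force: [-0.6, -0.6, 0.6]
finger_gap: 0.0427
finger_force: 0.0
(255.71438598632812, 185.5867462158203, 50.829219818115234, np.int32(6838)) [0.56176152 0.11629486 0.042     ] g tool 0.03655493819866304 -0.0009566878097262779 pocket tool 0.028752435859677603 0.0017831540520111579
```

View pics/w4.png

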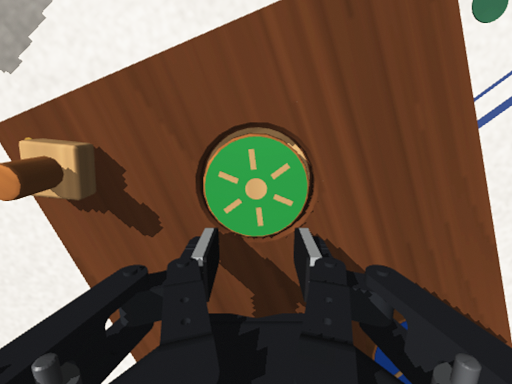

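The insert seems to have dropped in: its face radius shrank from 55 to 51 px. I'll ease off, lift, shut the fingers and check flatness by depth.

```bash
python3 -m inch '-0.004 0 0 0 0;0 0 -0.02 0 0;0 0 -0.03 0 1;0 0 -0.03 0 1;0 0 0 0 1;0 0 0 0 1;0 0 0 0 1'
cat > flat.py <<'E'
from h import *
s=manip.get_state();c=manip.get_calibration("wrist");p,d=manip.snapshot("wrist");cv2.imwrite("pics/w5.png",p)
r=blob(p,(0,0,512,384),(45,90,40),(85,255,255));K=np.array(c["intrinsics"]);M=R.from_euler("xyz",c["rotation"]).as_matrix()
v,u=np.mgrid[0:384,0:512];X=np.stack([(u-K[0,2])/K[0,0]*d,-(v-K[1,2])/K[1,1]*d,-d],-1)@M.T+c["origin"]
h=np.hypot(u-r[0],v-r[1])
for m in(h<r[2]*.85,(h>r[2]*1.3)&(h<r[2]*1.7)&(v<r[1])):
    m&=d>0;A=np.c_[X[m][:,:2]-X[m][:,:2].mean(0),np.ones(m.sum())];f=np.linalg.lstsq(A,X[m][:,2],rcond=None)[0];print("slope",f[:2].round(3),"z",f[2].round(4))
g=ray(c,r[0],r[1],.03);y=s["tcp_rot"][2];D=g[:2]-s["eef_pos"][:2];a=np.array([np.cos(y),np.sin(y)]);print(r,g,"shift",D@a,D@[a[1],-a[0]],s["eef_pos"])
E
python3 flat.py
```

```text
time: 10.8
eef_pos: [0.5364, 0.0841, 0.1123]
tcp_rot: [-3.14, 0.001, 0.893]
force: [-0.2, -0.6, -0.7]
finger_gap: 0.0001
finger_force: 0.0
slope [0.001 0.001] z 0.0308
slope [-0.001 -0.002] z 0.0301
(256.7335205078125, 159.2047576904297, 33.94645309448242, np.int32(3085)) [0.55975317 0.11360264 0.03      ] shift 0.0376227767195345 -0.00033918887962145454 [0.53641236 0.0840934  0.11229725]
```

View pics/w5.png

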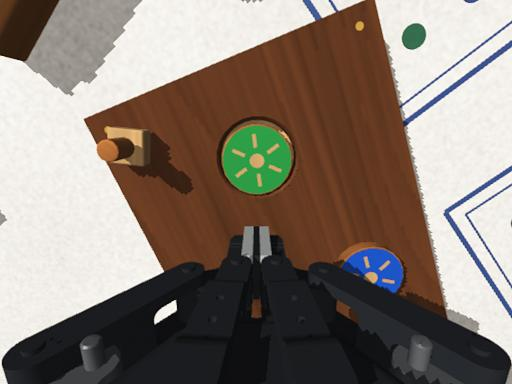

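The insert is flat (slope near 0) and level with the block top, centre at (257,159). I'll go over its centre and come down close.

```bash
python3 -m inch '0.012 0 0 0 1;0.012 0 0 0 1;0.012 0 0 0 1;0 0 0.02 0 1;0 0 0.02 0 1;0 0 0.02 0 1;0 0 0.015 0 1;0 0 0 0 1;0 0 0 0 1'
python3 -m inch '0 0 0.002 0 1;0 0 0.002 0 1;0 0 0.002 0 1;0 0 0 0 1;0 0 0 0 1'
```

```text
time: 11.98
eef_pos: [0.5602, 0.1123, 0.0388]
tcp_rot: [3.141, -0.0, 0.893]
force: [-0.5, 0.0, -0.2]
finger_gap: 0.0005
finger_force: 0.0
time: 12.6
eef_pos: [0.5598, 0.1122, 0.0323]
tcp_rot: [3.142, -0.0, 0.893]
force: [0.5, -0.7, -0.6]
finger_gap: 0.0004
finger_force: 0.0
```

```bash
python3 -m inch '0 0 0.001 0 1;0 0 0.001 0 1;0 0 0.001 0 1;0 0 0.001 0 1;0 0 0 0 1'
```

```text
time: 13.22
eef_pos: [0.5598, 0.1122, 0.0301]
tcp_rot: [-3.142, -0.001, 0.892]
force: [-5.6, -0.5, 19.4]
finger_gap: -0.0002
finger_force: 9.5
```

```bash
python3 -m inch '0 0 0.001 0 1;0 0 0 0 1;0 0 0 0 1;0 0 0 0 1;0 0 0 0 1;0 0 0 0 1;0 0 0 0 1;0 0 0 0 1;0 0 0 0 1;0 0 0 0 1'
```

```text
time: 14.48
eef_pos: [0.5598, 0.1122, 0.03]
tcp_rot: [-3.142, -0.002, 0.892]
force: [-8.3, -1.3, 28.7]
finger_gap: -0.0003
finger_force: 14.3
```

Pressed with about 29 N for over a second. Now I'll lift clear and check.

```bash
python3 -m inch '0 0 -0.003 0 1;0 0 -0.01 0 1;0 0 -0.03 0 1;0 0 -0.04 0 1;-0.02 0 -0.03 0 1;-0.03 0 0 0 1;-0.03 0 0 0 1;0 0 0 0 1;0 0 0 0 1;0 0 0 0 1;0 0 0 0 1;0 0 0 0 1'
python3 flat.py
```

```text
time: 15.98
eef_pos: [0.5097, 0.0502, 0.1401]
tcp_rot: [-3.142, 0.0, 0.893]
force: [-0.5, -0.2, 0.0]
finger_gap: -0.0002
finger_force: 0.0
slope [ 0.001 -0.   ] z 0.0308
slope [0.    0.001] z 0.0301
(255.8478240966797, 106.5, 33.09566879272461, np.int32(2842)) [0.55970069 0.11400782 0.03      ] shift 0.08110257781238908 -0.001052052760255398 [0.50967058 0.05016643 0.14013123]
```

View pics/w5.png

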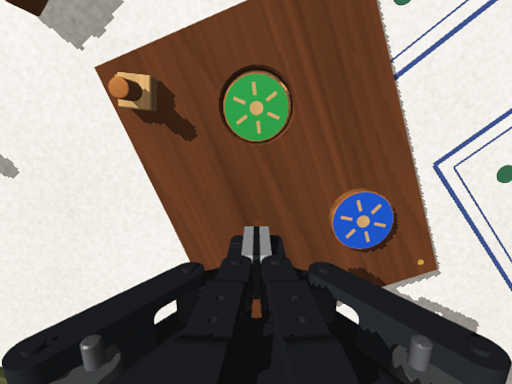

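The green insert is seated flat at (257,106). The indigo insert and the small stamp are where they were, and the tool is clear.

```bash
python3 -c "from station import manip; print(manip.close_job())"
```

```text
the job is handed in; nothing more can be done
None
```

The green insert was pushed into the round pocket and lies flat and level with the block (to within 1 mm by depth), was pressed home with about 29 N for over a second, and the job was handed in at about 16 s with the arm clear and nothing else touched.

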